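# Lock the bayonet cap on the conservation vacuum's dust pot

### The arm

A 7-joint arm with a two-finger parallel gripper is mounted at the origin on the work surface. World frame = base frame: x ahead of the robot, y to its left, z up, the work surface at z = 0. Lengths are in m, angles in rad, forces in N, time in s.
With the tool pointing down it reaches from about 0.4 to 0.925 m from the base axis. Payload 5.6 kg.
Tool frame: the origin (TCP) lies at the very end of the fingers, on their centre line; the grasp point (between the pads) lies 19 mm behind it; z points along the fingers, y is the line along which they close (so a half turn about z gives the same grasp; the last joint's range is limited). The gripper opens to 85 mm and grips with 20 to 120 N. Pads are 22 mm wide; open, the fingers measure 114 mm over their backs; the gripper's body (76 mm by 85 mm) begins 54 mm behind the grasp point. The pads swing forward as they close: fully open they stand 13 mm farther back than shut.
Start: joints at [-1.286, 0.468, -0.012, 1.603, 0.006, 1.071, -0.056], TCP at [0.209, 0.615, 0.231] pointing down, gripper open.
Joint ranges: [-2.53, 2.53], [-0.31, 2.02], [-1.57, 1.55], [0.28, 2.44], [-1.29, 4.43], [0.15, 1.84], [-2.92, 2.92]. Speed limits (rad/s): [2.57, 2.57, 3.14, 3.14, 3.14, 3.14, 3.14].

### API

Orientations are given as a rotation vector (axis times angle).
In Python, from rig import read_state, imaging, r gives the robot as it stands.
- The arm moves only by the tool move_arm, never from a script. Its argument "rows" is a list of rows, each a list of 7 numbers: the turn, a rotation vector about the tool's x, y, z in degrees, then the shift along the tool's x, y, z in cm, then the finger opening in cm, from 0 to 8.54. A call has exactly 10 rows; each row shifts and turns the commanded pose from where the row before left it, along the tool's axes as they then stand; what a row does not reach is not made up. A row lasts 1/8 s, in which the tool goes at most 62.5 mm and 10.7 degrees, less where a joint would pass 70% of its speed; a pose out of reach is approached as far as the arm can. A call is refused whole if a number of a shift passes 6.25 or a number of a turn 10.7, either way. A call with a gripper value outside its range is refused whole. The fingers move at their own pace and stop on an object; "squeeze" is the grip in N (left out, the last holds). Time passes only in rows, so rows that do not move let the fingers close, or fill a call up. It gives the time, the measured TCP pose, the force, the opening and the grip force at its end, in the units of the state.
- read_state(): the state, without advancing time (a new reading comes with each control period).
- imaging.read_camera(name): name is "scene" or "top" or "wrist"; returns a dict with "pixels" (480x640x3 uint8, red, green, blue), "range_z" (480x640 float32, m along the optical axis (not along the pixel's ray), 0 where there is no reading), "fx", "fy", "cx", "cy" (pixels), "k1" (the pictures are not rectified: a ray, as slopes to the right and down, at radius r is drawn at 1 + k1 r^2 times it, then the intrinsics apply), "position" and "attitude" of the camera in the world; the wrist camera has in their place "T_tool_cam" (4x4, takes a point from camera to tool coordinates, whose origin is the TCP and whose axes are the flange's). Camera axes: x right, y down, z forward; pixel columns grow to the right and rows downward; lengths in m; the calibration is good to about 2 mm. A picture is of the moment at which its call begins: read the wrist's pose just before it.
- r.close_job(): hands the job in; it is judged then, once.
The state is a dict: "time_s": time; "qpos": joint angles; "qd": joint speeds; "joint_torque": joint torques, N m; "tool_pos": TCP position; "eef_rot": TCP orientation; "ft_force": force on the tool from outside, world axes, zero at the start; "ft_torque": the same for the moment, N m; "opening": opening from 0.0 (shut) to 1.0 (fully open); "grip_force": force on a finger pad.
Only numpy, scipy, OpenCV 4.12 (cv2) and the standard library are available. Lean on these libraries where they do the work, as an engineer would, in place of code of your own. Each camera call takes 0.05 s, during which the arm holds its last target. There are 200 camera calls.

### The job

Close the dust pot of the textile vacuum with the cap that fits it, the one with two side lugs: set it in the mouth with its grip bar in line with the hose spigot, push it well down against the spring, then turn it a quarter turn clockwise (seen from above) so that the bar lies across the spigot, and let go so that it springs up and seats level and locked. Leave the plain round cap where it is.

Things in the scene. Friction and masses are not known exactly. Their poses are not given: they have to be found in the camera images.
- lug_cap: Loose grey plastic cap, 0.14 kg: disc 60 mm dia, 14 thick, two lugs (18 wide, 8 high, flush with the underside) at opposite sides to 46 mm from the axis. On top an upright grip bar 60 long, 16 thick, its top 58 mm above the underside; grip it across the 16 mm, from above. Origin: centre of underside; z up; x along bar and through both lugs. A half turn looks the same.
- plain_cap: Bystander, same grey plastic, loose, 0.18 kg: plain round disc 92 mm dia, 14 thick, same grip bar (60 x 16, top at 58 mm), no lugs; does not fit the pot. Origin: centre of underside; z up; x along its bar. It and the lug cap lie to the robot's right, in either order.
- pot: Aluminium pot fixed to the table, 114 mm dia, rim 90 high. Origin: centre of underside, z up. Hose spigot (32 dia, 35 high) along +x to 112 mm. Two lips reach in to 36 mm from the axis (bore below 104 dia); the two gaps between them, on +x and -x, let the lugs in with 6 mm and 20 deg to spare. Locked: cap underside 72 mm up, bar along pot y (20 deg play), bar standing above the rim.
- spring_plate (a joint): Travel (m) of the 44 mm spring plate in the pot: 0 up, 0.028 fully down. At 0 it carries the cap's underside 76 mm above the pot's underside. Upward push 5 N at 0, plus 0.4 N per mm. Lugs pass under the catches below 62 mm (over 14 mm down; 20 is good, 13 N); then 90 deg clockwise from above (end stop near 115; other way barred); released, it rises to 72 mm (reads 0.004).
Mind the look-alikes: they are no part of the job. What is shaped like the lug_cap but orange is not meant. Of the things that look like the pot, the larger one is meant.

How it is judged:
On the way:
1. the lug cap is pushed down in the pot's mouth against the spring, its underside below 64 mm, its bar still in line with the spigot within 28 degrees (horizontal distance between lug_cap and pot below 0.015 m and z of lug_cap in the frame of pot below 0.064 m and angle between the x axis of lug_cap and the x axis of pot, either way round below 0.5 rad), for 0.05 s.
At the end, for the whole second after the job is handed in: The lug cap sits in the pot's mouth within 12 mm of its axis, sprung up into its locked seat (underside 69 to 75.5 mm above the pot's underside), level within 6 degrees, its grip bar across the spigot within 28 degrees, released and at rest (horizontal distance between lug_cap and pot below 0.012 m and z of lug_cap in the frame of pot between 0.069 and 0.0755 m and angle between lug_cap's own z axis and vertical below 0.1 rad and angle between the x axis of lug_cap and the y axis of pot, either way round below 0.5 rad and linear speed of lug_cap below 0.02 m/s); the robot touches nothing.
It fails at once if the plain cap is moved by more than 40 mm (distance of plain_cap from where it was at the start of the episode above 0.04 m).
It also fails if it takes over 42 s, if anything falls off the work surface, if the arm or the gripper's body presses on something with over 40 N, if the wrist force passes 120 N, or if a joint passes its speed limit or range.

## Working session

There is one attempt and no reset: what is moved stays moved. The work goes in short steps, Python scripts to look and compute and a tool call to move; the robot and the scene stay as the last step left them, time stands still between calls to the robot, and variables do not carry over. Pictures are saved under pics/ and viewed, at most 10 in all, crops included, and the job is handed in when it is done.

Besides the shell and the picture viewer there is one more tool, called after "Call:" by a JSON object that holds its "fn" and its "kwargs", one argument or row to a line. move_arm: Moves the arm, as the interface text tells. Its arguments: {"type":"object","properties":{"rows":{"type":"array","items":{"type":"array","items":{"type":"number"}}},"squeeze":{"type":"number"}},"required":["rows"]}

```bash
mkdir -p pics
cat > h.py <<'E'
import numpy as np, cv2
from scipy.spatial.transform import Rotation as R
from rig import read_state, imaging, r
def cam(name):
    s=read_state(); c=imaging.read_camera(name)
    if name=='wrist':
        T=np.eye(4); T[:3,:3]=R.from_rotvec(s['eef_rot']).as_matrix(); T[:3,3]=s['tool_pos']
        c['T']=T@np.array(c['T_tool_cam'])
    else:
        a=np.array(c['attitude']); T=np.eye(4)
        T[:3,:3]=a if a.shape==(3,3) else R.from_rotvec(a).as_matrix() if a.size==3 else R.from_quat(a).as_matrix()
        T[:3,3]=c['position']; c['T']=T
    return c
def K(c): return np.array([[c['fx'],0,c['cx']],[0,c['fy'],c['cy']],[0,0,1.]])
def slopes(c,uv):
    uv=np.asarray(uv,float).reshape(-1,2); d=(uv-[c['cx'],c['cy']])/[c['fx'],c['fy']]; s=d.copy()
    for _ in range(10): s=d/(1+c['k1']*(s**2).sum(1,keepdims=True))
    return s
def plane(c,uv,z):
    s=slopes(c,uv); d=np.c_[s,np.ones(len(s))]@c['T'][:3,:3].T; o=c['T'][:3,3]
    return o+d*((z-o[2])/d[:,2])[:,None]
def cloud(c):
    h,w=c['range_z'].shape; v,u=np.mgrid[:h,:w]; s=slopes(c,np.c_[u.ravel(),v.ravel()])
    p=np.c_[s,np.ones(len(s))]*c['range_z'].reshape(-1,1)
    return (p@c['T'][:3,:3].T+c['T'][:3,3]).reshape(h,w,3)
def save(c,f): cv2.imwrite('pics/'+f,c['pixels'][:,:,::-1])
E
python3 - <<'E'
from h import *
s=read_state();print(s['time_s'],s['tool_pos'],s['eef_rot'])
for n in ['scene','top']:
    c=cam(n);save(c,n+'.png');print(n,c['position'],c['attitude'],c['fx'],c['k1'])
    np.savez(n+'.npz',pc=cloud(c),px=c['pixels'])
E
```

```text
0.0 [0.20916283 0.61483689 0.23031096] [-5.12643283e-01 -3.09933321e+00  2.79791247e-03]
scene [ 0.98223912 -0.44319703  0.50951847] [-2.04239515 -0.83991523  0.44073834] 440.87710263336464 -0.0974993113764993
top [0.37592342 0.00722084 0.92934471] [-2.04275432  2.16662455 -0.24832102] 446.9742456053255 -0.037038047197958314
```

View pics/top.png

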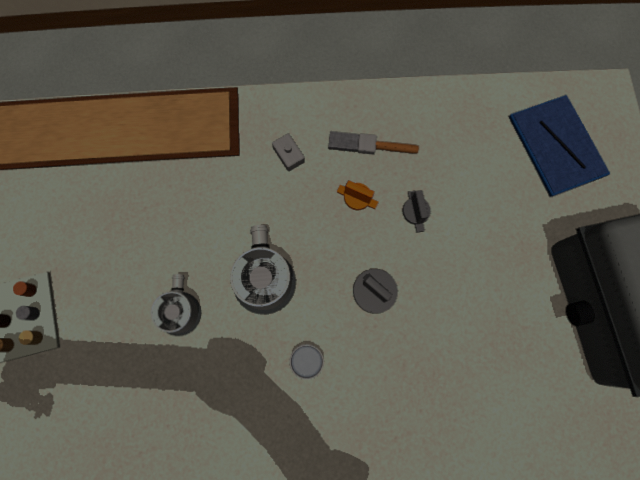

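View pics/scene.png

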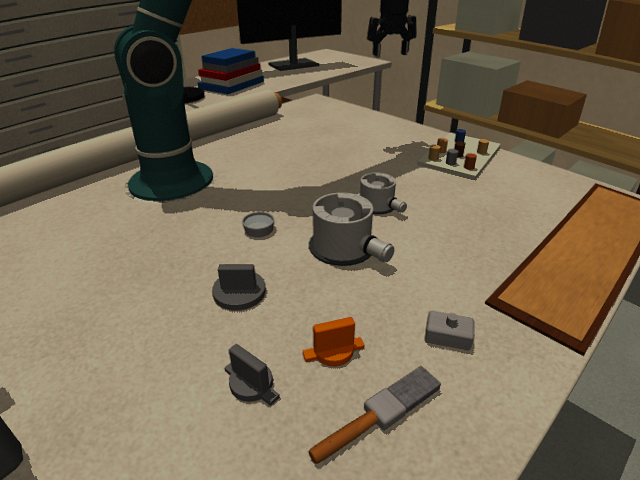

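The top view shows the grey lug cap at (416,210), plain cap at (375,290), orange decoy at (358,196), large pot at (262,277) with spigot at (260,235), and the small decoy pot at (174,312). The scene view agrees.

Run:
```python
from h import *
for n in ['top','scene']:
    d=np.load(n+'.npz');P=d['pc'].reshape(-1,3)
    if n=='top':
        pc=d['pc']; c0=pc[210,416]; p0=pc[277,262]; print('rough cap',c0,'pot',p0)
        c0=c0[:2];p0=pc[277,262][:2]
    def near(c,rad,lo,hi): 
        return P[(np.linalg.norm(P[:,:2]-c,axis=1)<rad)&(P[:,2]>lo)&(P[:,2]<hi)]
    b=near(c0,.05,.05,.066)
    if len(b)>5:
        (cx,cy),(w,h),a=cv2.minAreaRect(b[:,:2].astype(np.float32)*1000); box=cv2.boxPoints(((cx,cy),(w,h),a))
        u=np.linalg.svd(b[:,:2]-b[:,:2].mean(0),full_matrices=False)[2][0]
        print(n,'bar',len(b),cx,cy,w,h,a,np.degrees(np.arctan2(u[1],u[0])),np.median(b[:,2]))
    l=near(c0,.055,.004,.03); print('low pts',len(l), l.mean(0) if len(l) else '')
    k=near(p0,.075,.083,.098)
    if len(k)>20:
        (cx,cy),rr=cv2.minEnclosingCircle(k[:,:2].astype(np.float32)*1000); print('rim',len(k),cx,cy,rr,np.median(k[:,2]))
    s=near(p0,.125,.02,.06); s=s[np.linalg.norm(s[:,:2]-p0,axis=1)>.07]
    if len(s): v=s.mean(0)[:2]; print('spigot',len(s),v,s[:,2].max())
```

```text
rough cap [ 0.63627799 -0.23211963  0.03326358] pot [0.5066891  0.09041475 0.07959424]
top bar 219 642.0199584960938 -238.1876983642578 59.86454772949219 15.459314346313477 7.049801349639893 -174.30592671142023 0.05838548569856039
low pts 503 [ 0.63508938 -0.23168279  0.01322852]
rim 1250 507.1502990722656 93.4962158203125 57.128929138183594 0.0904904450704821
spigot 337 [0.59743354 0.09620943] 0.056779780264743285
scene bar 537 643.60302734375 -239.19044494628906 60.694583892822266 16.810379028320312 5.654550075531006 6.533533988954065 0.05729638742624016
low pts 1105 [ 0.65430869 -0.24702572  0.01364438]
rim 993 508.1583251953125 93.83489990234375 58.578208923339844 0.08961193631416814
spigot 519 [0.60212498 0.08990239] 0.05527163443898914
```

Call:
{"fn": "move_arm", "kwargs": {
  "rows": [
    [0,0,-8.4,0,0,0,8.5],
    [0,0,-8.4,0,0,0,8.5],
    [0,0,-8.4,0,0,0,8.5],
    [0,0,0,-2.09,-5.6,0,8.5],
    [0,0,0,-2.09,-5.6,0,8.5],
    [0,0,0,-2.09,-5.6,0,8.5],
    [0,0,0,-2.09,-5.6,0,8.5],
    [0,0,0,-2.09,-5.6,0,8.5],
    [0,0,0,-2.09,-5.6,0,8.5],
    [0,0,0,-2.09,-5.6,0,8.5]
  ],
  "squeeze": 40
}}

```text
time_s: 1.35
tool_pos: [0.399, 0.2402, 0.2313]
eef_rot: [-0.176, 3.137, 0.0]
ft_force: [0.3, 0.5, 0.5]
opening: 0.993
grip_force: 0.0
```

Call:
{"fn": "move_arm", "kwargs": {
  "rows": [
    [0,0,0,-2.09,-5.6,0,8.5],
    [0,0,0,-2.09,-5.6,0,8.5],
    [0,0,0,-2.09,-5.6,0,8.5],
    [0,0,0,-2.09,-5.6,0,8.5],
    [0,0,0,-2.09,-5.6,0,8.5],
    [0,0,0,-2.09,-5.6,0,8.5],
    [0,0,0,-2.09,-5.6,0,8.5],
    [0,0,0,-2.09,-5.6,0,8.5],
    [0,0,0,0,0,0,8.5],
    [0,0,0,0,0,0,8.5]
  ]
}}

```text
time_s: 2.6
tool_pos: [0.6142, -0.1839, 0.2304]
eef_rot: [0.175, -3.135, -0.002]
ft_force: [-0.1, 0.2, 0.5]
opening: 0.992
grip_force: 0.0
```

```bash
cat > cap.py <<'E'
from h import *
def bar(c0,lo=.05,hi=.066,tag='x',rad=.05):
    c=cam('wrist'); save(c,f'w_{tag}.png'); P=cloud(c).reshape(-1,3)
    b=P[(np.linalg.norm(P[:,:2]-c0,axis=1)<rad)&(P[:,2]>lo)&(P[:,2]<hi)]
    print(len(b))
    if len(b)>20:
        print(cv2.minAreaRect(b[:,:2].astype(np.float32)*1000), np.median(b[:,2]))
    return c,P
E
python3 - <<'E'
from cap import *
s=read_state();print(s['tool_pos'],s['eef_rot'],s['qpos'])
bar([.6425,-.2385],tag='1')
E
```

```text
[ 0.61421995 -0.18393653  0.23042691] [ 1.75392572e-01 -3.13517526e+00 -1.50726014e-03] [-0.01004045  0.46199124  0.34012514  1.64428632 -0.17110555  1.06645273
  2.06287622]
1089
((640.8584594726562, -239.34320068359375), (59.13165283203125, 16.481046676635742), 6.214696407318115) 0.0578302922515761
```

Call:
{"fn": "move_arm", "kwargs": {
  "rows": [
    [0,0,0,-2.1,-5.8,0,5],
    [0,0,0,0,0,4,5],
    [0,0,0,0,0,5,5],
    [0,0,0,0,0,5,5],
    [0,0,0,0,0,4,5],
    [0,0,0,0,0,2.2,5],
    [0,0,0,0,0,0,5],
    [0,0,0,0,0,0,0],
    [0,0,0,0,0,0,0],
    [0,0,0,0,0,0,0]
  ],
  "squeeze": 80
}}

```text
time_s: 3.9
tool_pos: [0.6435, -0.2401, 0.0316]
eef_rot: [-0.176, 3.133, -0.002]
ft_force: [0.0, 0.4, 7.2]
opening: 0.171
grip_force: 81.1
```

Call:
{"fn": "move_arm", "kwargs": {
  "rows": [
    [0,0,0,0,0,-3,0],
    [0,0,0,0,0,-5,0],
    [0,0,0,0,0,-5,0],
    [0,0,5.4,0,0,-4.5,0],
    [0,0,0,2.1,5.4,0,0],
    [0,0,0,2.1,5.4,0,0],
    [0,0,0,2.1,5.4,0,0],
    [0,0,0,2.1,5.4,0,0],
    [0,0,0,2.1,5.4,0,0],
    [0,0,0,2.1,5.4,0,0]
  ]
}}

```text
time_s: 5.15
tool_pos: [0.5094, 0.0837, 0.2049]
eef_rot: [-0.028, 3.14, 0.001]
ft_force: [0.5, 0.5, -1.7]
opening: 0.172
grip_force: 80.1
```

Run:
```python
from h import *
s=read_state();print(s['tool_pos'],s['eef_rot'],s['opening'],s['ft_force'])
c=cam('wrist');save(c,'w2.png');P=cloud(c).reshape(-1,3);p0=np.array([.5075,.0937])
q=P-s['tool_pos']
d=np.linalg.norm(P[:,:2]-p0,axis=1)
k=P[(d<.07)&(d>.03)&(abs(P[:,2]-.09)<.005)]
if len(k)>20: print(len(k),cv2.minEnclosingCircle(k[:,:2].astype(np.float32)*1000),np.median(k[:,2]))
sp=P[(d<.12)&(d>.07)&(P[:,2]>.03)&(P[:,2]<.06)]; print('spig',len(sp), sp.mean(0) if len(sp) else '')
t=cam('top');save(t,'t2.png');Q=cloud(t).reshape(-1,3)
d=np.linalg.norm(Q[:,:2]-p0,axis=1)
sp=Q[(d<.115)&(d>.07)&(Q[:,2]>.035)&(Q[:,2]<.06)];sp=sp[sp[:,0]>.55];print('spig top',len(sp), sp.mean(0) if len(sp) else '',cv2.minAreaRect(sp[:,:2].astype(np.float32)*1000) if len(sp) else '')
```

```text
[0.50942323 0.08371113 0.20488518] [-2.75026024e-02  3.14030513e+00  9.25542105e-04] 0.17157348514092932 [ 0.52717288  0.47773295 -1.71778952]
5254 ((505.9367980957031, 93.29801177978516), 57.113529205322266) 0.08969027577507752
spig 0 
spig top 5 [0.59795407 0.08157345 0.03876624] ((598.8946533203125, 81.57414245605469), (12.365519523620605, 0.8638291358947754), 6.575442314147949)
```

View pics/w2.png

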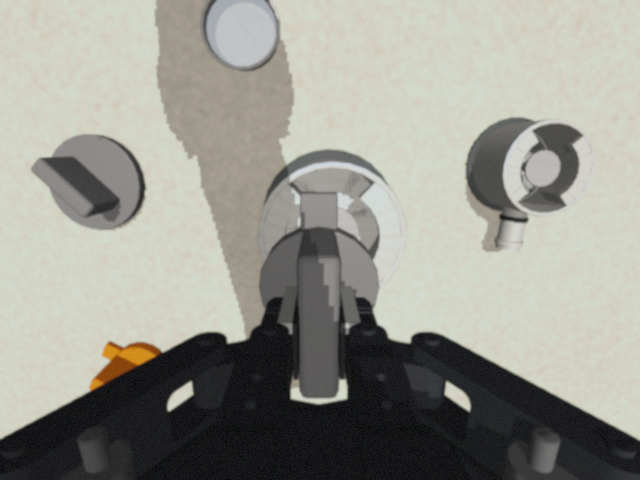

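The wrist view shows the lug cap gripped square with its lug at (320,205), and the pot's mouth behind it at (333,225) with the gap facing the lug; the plain cap is untouched at (95,180).

Run:
```python
from h import *
Q=np.load('top.npz')['pc'].reshape(-1,3);p0=np.array([.507,.0935])
d=np.linalg.norm(Q[:,:2]-p0,axis=1)
sp=Q[(d<.115)&(d>.06)&(Q[:,2]>.04)&(Q[:,2]<.06)&(Q[:,0]>.56)]
print(len(sp),cv2.minAreaRect(sp[:,:2].astype(np.float32)*1000))
s=read_state();c=cam('wrist');P=cloud(c).reshape(-1,3)
T=R.from_rotvec(s['eef_rot']).as_matrix(); q=(P-s['tool_pos'])@T
for lo,hi,n in [(.004,.016+.004,'disc'),(.019,.027,'lug'),(-.034,-.024,'bartop')]:
    b=q[(abs(q[:,1])<.045)&(abs(q[:,0])<.06)&(q[:,2]>lo)&(q[:,2]<hi)]
    print(n,len(b),b.min(0),b.max(0), np.median(b[:,2]))
```

```text
354 ((595.5620727539062, 97.2657241821289), (47.14066696166992, 35.21513748168945), 1.64559006690979)
disc 4074 [-0.00886492 -0.03003984  0.00401669] [0.03240017 0.02949595 0.01992307] 0.01738824271935075
lug 1655 [-0.00777057 -0.02991322  0.01900123] [0.04818316 0.02949595 0.02698388] 0.023313481899062155
bartop 6631 [-0.0281889  -0.02158135 -0.03399163] [ 0.03247718  0.02037689 -0.02401562] -0.02650328209298256
```

Call:
{"fn": "move_arm", "kwargs": {
  "rows": [
    [0,0,-1,0,1.0,2,0],
    [0,0,0,0,0,3,0],
    [0,0,0,0,0,2,0],
    [0,0,0,0,0,1,0],
    [0,0,0,0,0,0.5,0],
    [0,0,0,0,0,0.5,0],
    [0,0,0,0,0,0.3,0],
    [0,0,0,0,0,0,0],
    [0,0,0,0,0,0,0],
    [0,0,0,0,0,0,0]
  ]
}}

```text
time_s: 6.55
tool_pos: [0.5103, 0.0922, 0.1115]
eef_rot: [-0.055, 3.141, 0.0]
ft_force: [-0.7, -0.2, -0.9]
opening: 0.169
grip_force: 80.0
```

Call:
{"fn": "move_arm", "kwargs": {
  "rows": [
    [0,0,0,0.1,0.1,0,0],
    [0,0,0,0,0,0.4,0],
    [0,0,0,0,0,0.4,0],
    [0,0,0,0,0,0.4,0],
    [0,0,0,0,0,0.4,0],
    [0,0,0,0,0,0.4,0],
    [0,0,0,0,0,0.4,0],
    [0,0,0,0,0,0.1,0],
    [0,0,0,0,0,0,0],
    [0,0,0,0,0,0,0]
  ]
}}

```text
time_s: 7.8
tool_pos: [0.5093, 0.0933, 0.0872]
eef_rot: [-0.055, 3.141, 0.001]
ft_force: [-3.7, 0.6, 10.7]
opening: 0.171
grip_force: 81.8
```

Run:
```python
from h import *
s=read_state();print(s['tool_pos'],s['eef_rot'],s['ft_force'],s['ft_torque'],s['qpos'])
c=cam('wrist');save(c,'w3.png');P=cloud(c).reshape(-1,3)
T=R.from_rotvec(s['eef_rot']).as_matrix(); q=(P-s['tool_pos'])@T
for lo,hi,n in [(.010,.018,'disc'),(.019,.027,'lug'),(-.034,-.02,'bartop')]:
    b=q[(abs(q[:,1])<.009)&(abs(q[:,0])<.06)&(q[:,2]>lo)&(q[:,2]<hi)]
    if len(b):print(n,len(b),b.min(0),b.max(0), np.median(b[:,2]))
```

```text
[0.50934949 0.09330066 0.0871961 ] [-5.53696256e-02  3.14079100e+00  1.08036317e-03] [-3.69610218  0.5846275  10.71488754] [-0.03946422  0.80031657  0.00649231] [-0.44568753  0.45691753  0.24559953  2.04424948 -0.17697162  0.65953297
  1.52198383]
disc 153 [ 0.02306795 -0.00879584  0.01000231] [0.05994954 0.00872593 0.0179334 ] 0.014124009423032087
lug 1397 [ 0.0302023  -0.00898615  0.01900682] [0.05996542 0.00887757 0.02666593] 0.02327274485338452
bartop 6287 [-0.02799008 -0.00897918 -0.03399671] [ 0.03238851  0.00899115 -0.02000132] -0.02645262291635459
```

View pics/w3.png

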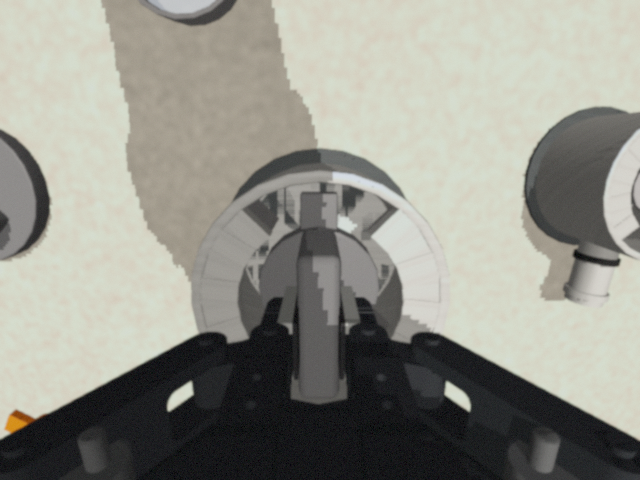

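The wrist view shows the cap pressed in the mouth, lug at (320,205) between the lips at (265,215) and (385,225), grip unchanged. Now turning.

Call:
{"fn": "move_arm", "kwargs": {
  "rows": [
    [0,0,10,0,-0.04,0,0],
    [0,0,10,0,-0.04,0,0],
    [0,0,10,0,-0.04,0,0],
    [0,0,10,0,-0.04,0,0],
    [0,0,10,0,-0.04,0,0],
    [0,0,10,0,-0.04,0,0],
    [0,0,10,0,-0.04,0,0],
    [0,0,10,0,-0.04,0,0],
    [0,0,10,0,-0.04,0,0],
    [0,0,0,0,0,0,0]
  ]
}}

```text
time_s: 9.1
tool_pos: [0.5092, 0.0904, 0.0876]
eef_rot: [2.182, 2.256, 0.004]
ft_force: [1.5, -0.4, 11.5]
opening: 0.166
grip_force: 81.9
```

Call:
{"fn": "move_arm", "kwargs": {
  "rows": [
    [0,0,0,0,0.1,0,0],
    [0,0,0,0,0,-0.4,0],
    [0,0,0,0,0,-0.4,0],
    [0,0,0,0,0,-0.4,0],
    [0,0,0,0,0,-0.3,0],
    [0,0,0,0,0,0,0],
    [0,0,0,0,0,0,4],
    [0,0,0,0,0,0,4],
    [0,0,0,0,0,0,4],
    [0,0,0,0,0,0,4]
  ]
}}

```text
time_s: 10.35
tool_pos: [0.508, 0.0905, 0.1011]
eef_rot: [-2.182, -2.26, 0.0]
ft_force: [1.0, 0.5, -0.8]
opening: 0.47
grip_force: 0.0
```

Call:
{"fn": "move_arm", "kwargs": {
  "rows": [
    [0,0,0,0,0,0,4],
    [0,0,0,0,0,-1,4],
    [0,0,0,0,0,-3,4],
    [0,0,0,0,0,-4,4],
    [0,0,0,0,0,-5,4],
    [0,0,0,-3,0,-2,4],
    [0,0,0,-4,0,0,4],
    [0,0,0,0,0,0,4],
    [0,0,0,0,0,0,4],
    [0,0,0,0,0,0,4]
  ]
}}

```text
time_s: 11.6
tool_pos: [0.5105, 0.0217, 0.2512]
eef_rot: [-2.18, -2.262, 0.0]
ft_force: [0.6, -0.4, 1.2]
opening: 0.468
grip_force: 0.0
```

```bash
cat > chk.py <<'E'
from h import *
import sys
s=read_state();print(s['time_s'],s['tool_pos'],s['ft_force'])
p0=np.array([.5068,.0935])
for n in ['wrist','scene']:
    c=cam(n);save(c,n+sys.argv[1]+'.png');P=cloud(c).reshape(-1,3)
    d=np.linalg.norm(P[:,:2]-p0,axis=1)
    b=P[(d<.05)&(P[:,2]>.112)&(P[:,2]<.145)]
    zt=np.percentile(b[:,2],80) if len(b) else 0
    b=b[abs(b[:,2]-zt)<.005]
    if len(b)>10: 
        A=np.c_[b[:,:2]-p0,np.ones(len(b))]
        print(n,len(b),cv2.minAreaRect(b[:,:2].astype(np.float32)*1000),np.median(b[:,2]),np.linalg.lstsq(A,b[:,2],rcond=None)[0])
E
python3 chk.py 5
```

```text
11.6 [0.51048573 0.02166855 0.25117685] [ 0.59968985 -0.39504833  1.15140494]
wrist 1810 ((508.619384765625, 90.82431030273438), (15.70399284362793, 59.884098052978516), 1.7991892099380493) 0.12988014084792499 [-0.00314706  0.00193591  0.12981534]
scene 184 ((509.992919921875, 89.89207458496094), (17.274599075317383, 59.14579391479492), 1.370877981185913) 0.1300442585256841 [-0.16316519  0.0125713   0.13046958]
```

View pics/scene5.png

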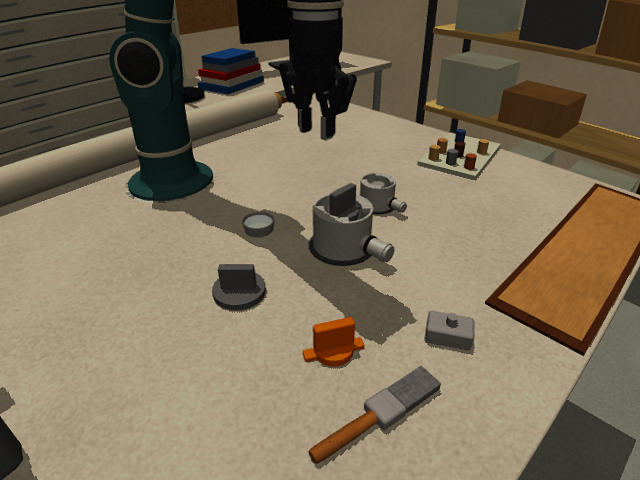

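The scene view shows the cap seated in the large pot, with its bar at (343,202) across the spigot. The bar top is at 0.130 m, which puts the underside at 72 mm. It is level, about 3 mm off the axis, and the gripper is clear.

```bash
python3 -c "
from rig import r
print(r.close_job())"
```

```text
the job is handed in; nothing more can be done
None
```

The lug cap is locked in the large pot and the job is handed in at about 12 s of the 42 s; the hand-in gave no verdict. By the last camera check it sat level, underside 72 mm up, about 3 mm off the axis, with its bar across the spigot, and the plain cap was not touched.

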